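# Hitch the tool caddy to the bench ball and latch it

## Task

Hitch the little tool caddy to the ball post on the bench, so that it can swing but not slide away: lower its socket over the ball with the latch lever still up, then press the socket straight down, firmly but never hard, until the ball snaps fully home and lifts the indicator pin on top. Then press the latch lever down as far as it goes, and leave the caddy standing on its rear feet, hitched, latched and untouched. Do not shift the spools, the tin or the bottle.

Things in the scene. Friction and masses are not known exactly. Their poses are not given: they have to be found in the camera images.
- caddy: Loose tool caddy, about 0.6 kg: grey cast socket head, two-bar fork and open tray on four rubber feet. Origin: centre of the socket (= centre of the ball when home), 48 mm above the feet; x points from the head back along the tray, z up. Head 46 x 46 mm, flat sides from z = -6 to +22 mm: grip the sides at y = -23 and +23 from above. Mass centre near x = 78 mm. Stands level at the start.
- socket_mouth (a point): Middle of the socket's open underside, 14 mm below the caddy's origin. Square socket 32 mm wide, roof 29 mm above the mouth; 45 degree skirt widens it to 48 mm (58 mm outside). Two spring keepers inside stop the ball 15 mm short of home; 8 to 18 N straight down pushes it past them and up to the solid roof, where they hold it; the caddy's weight does not. Over 30 N harms it.
- tray (a point): Middle of the tray's open top, at caddy x = 105, z = -16 mm. Aluminium tray with cork floor, 126 mm (x) by 96 mm (y), 32 mm tall with its feet, which stand at caddy x = 50 and 160 mm. Hitched, the caddy stands on the ball and the two rear feet, nose up by 1 to 8 degrees. The tray needs free table under it: there is some on the side of the post away from the robot.
- caddy_lever (a joint): Latch lever, rad: 0 = up (52 degrees above level, leaning back over the tray; starts at 0 to 0.12), 0.9 = fully down, level. Pivot along y at caddy x = 30, z = 8 mm. Plate 16 mm wide; it drives a claw in under the ball. Stiff by friction (0.12 N m) and stays where left: 3 to 4 N straight down at caddy x = 72 mm moves it. With the ball not home the claw strikes it.
- lever_bar (a point): Middle of the round cross bar (24 mm wide, 11 mm thick) at the lever's free end, 66 mm from the pivot.
- caddy_pin (a joint): Indicator pin on top of the head, m: 0 with the socket empty (its tip 4.5 mm above the head's top face), about 0.004 when the ball is fully home.
- ball_foot: Fixed bench hitch: round flange of 76 mm diameter, hexagon nut (top at 20 mm), and a steel post with a 30 mm steel ball on a 15 mm neck. Origin on the table, on the post's axis; z up. The post is screwed to a different height each time: the ball's centre is 50 to 68 mm above the origin, which this pose does not tell; find it by touch.
- thread_spool_brown: spool of brown thread, 40 mm diameter, 49 mm tall, standing; origin at the centre of its underside. A bystander.
- thread_spool_cream: spool of cream thread, 40 mm diameter, 49 mm tall, standing; origin at the centre of its underside. A bystander.
- wax_tin: low round tin with a white lid, 68 mm diameter, 43 mm tall; origin at the centre of its underside. A bystander.
- dye_bottle: small brown dropper bottle with a black rubber top, 34 mm diameter, 102 mm tall, standing; origin at the centre of its underside. A bystander.

How it is judged:
On the way, in this order (a step that is already met when the one before it is completed fails the run):
1. the ball is home in the socket, with the lever still up (value of joint caddy_pin above 0.003 m and horizontal distance between caddy and ball_foot below 0.005 m and value of joint caddy_lever below 0.4 rad), for 0.2 s.
2. the latch lever is pressed down with the ball still home (value of joint caddy_pin above 0.003 m and horizontal distance between caddy and ball_foot below 0.005 m and value of joint caddy_lever above 0.82 rad), for 0.2 s.
At the end, for the whole second after the job is handed in: the ball is fully home (indicator pin raised over 3 mm, socket within 5 mm of the post's axis), the lever is down (over 0.82 of its 0.9 rad), and the caddy stands still on the ball and its rear feet, tilted less than 0.16 rad (all of step 2 and angle between caddy's own z axis and vertical below 0.16 rad and linear speed of caddy below 0.02 m/s); the robot touches nothing.
It fails at once if the caddy is pressed or dropped hard on the ball post, over 55 N (its springs alone make some 15 N) (contact force between caddy and ball_foot above 55 N).
It fails at once if a spool, the tin or the bottle is shifted by over 20 mm (distance of any of thread_spool_brown, thread_spool_cream, wax_tin, dye_bottle from where it was at the start of the episode above 0.02 m).
It also fails if it takes over 67 s, if anything falls off the work surface, if the arm or the gripper's body presses on something with over 40 N, if the wrist force passes 120 N, or if a joint passes its speed limit or range.

## Robot

A 7-joint arm with a two-finger parallel gripper is mounted at the origin on a cart in front of the work surface, level with it; the furniture and walls round the work are solid. World frame = base frame: x ahead of the robot, y to its left, z up, the work surface at z = 0. Lengths are in m, angles in rad, forces in N, time in s.
With the tool pointing down it reaches from about 0.4 to 0.85 m from the base axis. Payload 10.4 kg.
Tool frame: the origin (TCP) lies between the finger pads; the fingertips stand 19 mm ahead of it and the grasp point (between the pads) is the TCP (tip_extent is the z of the fingertips in the tool frame, in m); z points along the fingers, y is the line along which they close (so a half turn about z gives the same grasp; the last joint's range is limited). The gripper opens to 87 mm and grips with 3 to 60 N. Pads are 19 mm wide; open, the fingers measure 117 mm over their backs; the gripper's body (75 mm by 190 mm) begins 51 mm behind the grasp point.
Start: joints at [-1.331, 0.332, -0.065, 1.46, 0.022, 1.35, -0.088], TCP at [0.162, 0.604, 0.242] pointing down, gripper open.
Joint ranges: [-2.6, 2.6], [-0.5, 2.12], [-1.47, 1.34], [0.16, 2.42], [-1.27, 4.41], [0.06, 2.06], [-2.6, 2.6]. Speed limits (rad/s): [2.22, 2.22, 2.79, 2.79, 3.14, 3.14, 3.14].

## Interface

Orientations are given as a unit quaternion [w, x, y, z].
In Python, from cell import * gives the robot as it stands.
- The arm moves only by the tool drive_tool, never from a script. Its argument "rows" is a list that holds one entry, the list of rows, each a list of 5 numbers: the closure, from -1 (fully open) to 1 (shut), then the shift along the tool's x, y, z in m, then the turn about the tool's z in rad. In form: [[[gripper, tx, ty, tz, yaw], ...]]. A call has 1 to 20 rows; each row is the pose to reach, as a shift and turn from the pose commanded when the call began, along the tool's axes at that moment; what a row does not reach only later rows make up. A row lasts 1/12 s, in which the tool goes at most 41.7 mm and 7.16 degrees, less where a joint would pass 70% of its speed; a pose out of reach is approached as far as the arm can. A call with a gripper value outside its range is refused whole. The fingers move at their own pace and stop on an object; "newtons" is the grip in N (left out, the last holds). Time passes only in rows, so rows that repeat a pose let the fingers close. It gives the time, the measured TCP pose, the force, the opening and the grip force at its end, in the units of the state.
- get_state(): the state, without advancing time (a new reading comes with each control period).
- get_image(name): name is "scene" or "top"; returns the picture (400x640x3 uint8, blue, green, red); there is no depth.
- camera_model(name): a dict with "K" (3x3 intrinsics, pixels), "dist_coeffs" ([k1, k2, p1, p2, k3] as OpenCV has them; the pictures are not rectified), "T" (4x4, takes a point from camera to world coordinates). Camera axes: x right, y down, z forward; pixel columns grow to the right and rows downward; lengths in m; the calibration is good to about 2 mm. A picture is of the moment at which its call begins. camera_model takes no time and is no camera call.
- hand_in(): hands the job in; it is judged then, once.
Trained networks look in the newest picture that a camera, given by its name, has taken for a name from the list of things; names that differ only in an ending like _2 or _b are one class to them, and where a whole thing is asked for, a point or a joint stands for the part that bears it (a point fixed in the world has none). Each returns a list of dicts, best first, with "p" (0 to 1); they miss things now and then, are a little off and sometimes report something else, mostly with a low value. They report only what shows in the picture. A call takes as long as a camera call.
- find_in(thing, camera): "point" ([x, y, z] in m, in world coordinates, good to about 4 mm: the middle of the surface that is visible of it).
The state is a dict: "t": time; "joint_positions": joint angles; "qvel": joint speeds; "effort": joint torques, N m; "position": TCP position; "tool_rot": TCP orientation; "wrist_force": force on the tool from outside, world axes, zero at the start; "moment": the same for the moment, N m; "gripper_width": opening from 0.0 (shut) to 1.0 (fully open); "gripper_force": force on a finger pad.
Only numpy, scipy, OpenCV 4.12 (cv2) and the standard library are available. Lean on these libraries where they do the work, as an engineer would, in place of code of your own. Each camera call takes 0.05 s, during which the arm holds its last target. There are 200 camera calls.

## Working session

There is one attempt and no reset: what is moved stays moved. The work goes in short steps, Python scripts to look and compute and a tool call to move; the robot and the scene stay as the last step left them, time stands still between calls to the robot, and variables do not carry over. Pictures are saved under pics/ and viewed, at most 10 in all, crops included, and the job is handed in when it is done.

Besides the shell and the picture viewer there is one more tool, called after "Emit:" by a JSON object that holds its "name" and its "arguments". drive_tool: Moves the arm, as the interface text tells. Its arguments: {"type":"object","properties":{"rows":{"type":"array","items":{"type":"array","items":{"type":"array","items":{"type":"number"}}}},"newtons":{"type":"number"}},"required":["rows"]}

```bash
mkdir -p pics; python3 - <<'E'
from cell import *
import cv2, numpy as np
s=get_state(); print(s['t'],s['position'],s['tool_rot'],s['wrist_force'],s['gripper_width'])
for c in ("scene","top"):
    im=get_image(c); cv2.imwrite(f"pics/{c}0.png",im)
    m=camera_model(c); print(c,np.round(m['K'],1).tolist(),np.round(m['T'],3).tolist(),m['dist_coeffs'])
    for t in ["caddy","socket_mouth","tray","lever_bar","caddy_pin","ball_foot","thread_spool_brown","thread_spool_cream","wax_tin","dye_bottle"]:
        print(t,[(np.round(d['point'],3).tolist(),round(d['p'],2)) for d in find_in(t,c)[:2]])
print(get_state()['t'])
E
```

```text
0.0 [0.16228039 0.60319225 0.24075881] [-6.00115415e-05  1.31017131e-01  9.91379855e-01 -7.01057583e-04] [-0.65280845  0.05396172  0.10893607] 0.9997495891444502
scene [[452.6, 0.0, 317.7], [0.0, 452.6, 196.3], [0.0, 0.0, 1.0]] [[-0.665, -0.314, 0.678, -0.648], [-0.747, 0.287, -0.6, 0.926], [-0.006, -0.905, -0.425, 0.78], [0.0, 0.0, 0.0, 1.0]] [0.03487941 0.         0.         0.         0.        ]
caddy [([0.406, -0.32, 0.059], 0.39)]
socket_mouth [([0.403, -0.318, 0.059], 0.46)]
tray [([0.402, -0.316, 0.061], 0.49)]
lever_bar []
caddy_pin []
ball_foot [([0.453, 0.254, 0.01], 0.86)]
thread_spool_brown [([0.356, 0.466, 0.039], 0.57)]
thread_spool_cream [([0.553, 0.485, 0.029], 0.71)]
wax_tin [([0.403, -0.317, 0.058], 0.61)]
dye_bottle []
top [[440.6, 0.0, 318.3], [0.0, 440.6, 194.1], [0.0, 0.0, 1.0]] [[0.02, -0.997, 0.069, 0.344], [-1.0, -0.021, -0.007, -0.045], [0.008, -0.069, -0.998, 1.738], [0.0, 0.0, 0.0, 1.0]] [-0.04856832  0.          0.          0.          0.        ]
caddy [([0.375, -0.417, 0.006], 0.83)]
socket_mouth [([0.371, -0.417, 0.009], 0.72)]
tray [([0.375, -0.421, 0.007], 0.91)]
lever_bar [([0.379, -0.39, 0.092], 0.47)]
caddy_pin [([0.535, -0.527, 0.064], 0.61)]
ball_foot [([0.458, 0.238, 0.012], 0.8)]
thread_spool_brown [([0.459, 0.242, 0.009], 0.68)]
thread_spool_cream []
wax_tin [([0.469, -0.586, 0.042], 0.79)]
dye_bottle [([0.37, -0.417, 0.01], 0.67), ([0.538, -0.527, 0.061], 0.5)]
1.1
```

View pics/scene0.png

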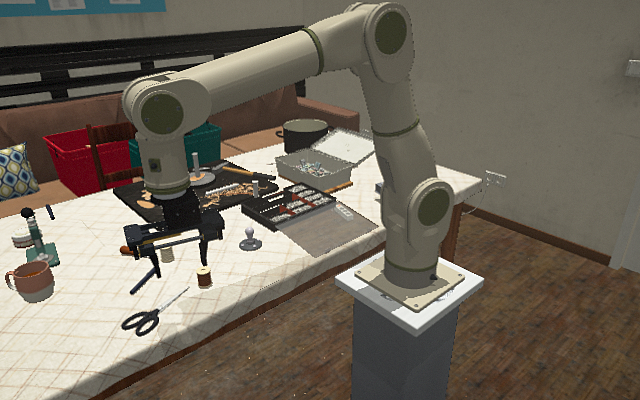

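View pics/top0.png

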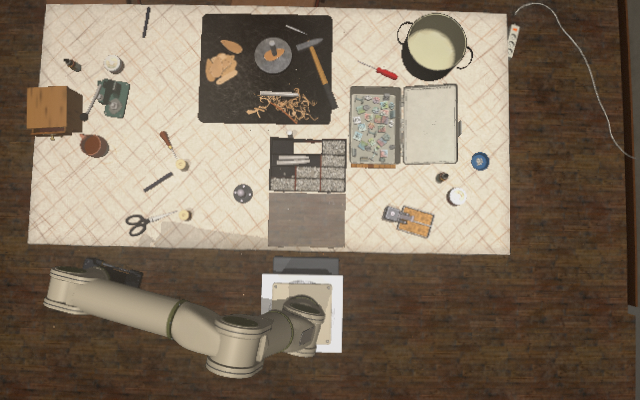

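Scene view: the ball post is at about (250,238) and the brown spool at (204,277); the arm hides the caddy. Top view: the caddy is at (408,221) with its head on the left (395,214), the tin at (456,196), the ball post at (243,194), and the spools at (181,165) and (186,215). I'll zoom in on the caddy and the post.

```bash
python3 - <<'E'
import cv2, numpy as np
im=cv2.imread("pics/top0.png")
a=cv2.resize(im[165:245,370:490],None,fx=6.6,fy=6.6,interpolation=cv2.INTER_CUBIC)
cv2.imwrite("pics/c1.png",a)
E
```

```text
(no output)
```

View pics/c1.png

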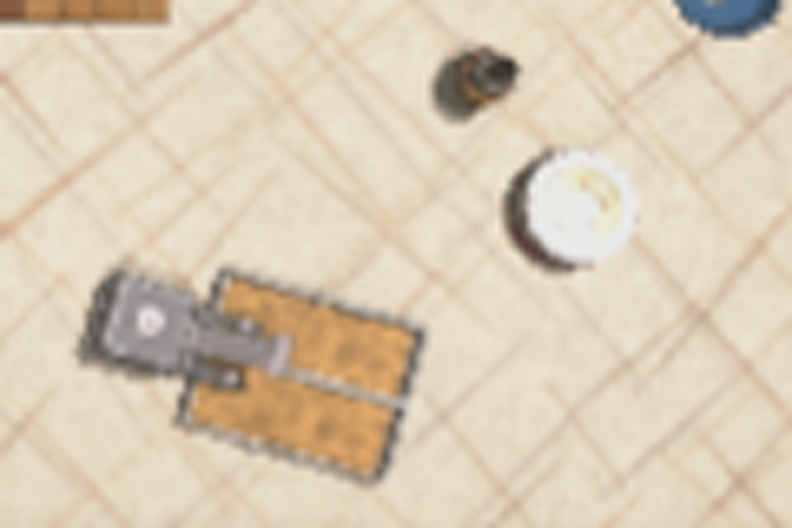

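The crop shows the pin at (150,320) and the tray corners at (228,272), (422,330), (375,482) and (182,425). The lever is up, leaning over the tray.

```bash
cat > h.py <<'E'
from cell import *
import cv2, numpy as np
def ray(c,uv,z):
    m=camera_model(c); T=np.array(m['T'])
    p=cv2.undistortPoints(np.array([[uv]],float),np.array(m['K']),np.array(m['dist_coeffs']))[0,0]
    d=T[:3,:3]@[p[0],p[1],1]; o=T[:3,3]
    return o+d*(z-o[2])/d[2]
def proj(c,P):
    m=camera_model(c); T=np.linalg.inv(np.array(m['T']))
    return cv2.projectPoints(np.array([P],float),cv2.Rodrigues(T[:3,:3])[0],T[:3,3],np.array(m['K']),np.array(m['dist_coeffs']))[0][0,0]
E
python3 - <<'E'
from h import *
f=lambda u,v:(370+(u+.5)/6.6-.5,165+(v+.5)/6.6-.5)
pin=ray("top",f(150,320),.0745)
C=[ray("top",f(*p),.032) for p in [(228,272),(422,330),(375,482),(182,425)]]
print(pin,np.round(C,3)); c=np.mean(C,0); print(c)
for a,b in ((0,1),(3,2)): d=C[b]-C[a];print(np.linalg.norm(d),np.degrees(np.arctan2(d[1],d[0])))
d=c-pin;print(np.linalg.norm(d[:2]),np.degrees(np.arctan2(d[1],d[0])))
a=cv2.resize(cv2.imread("pics/top0.png")[140:220,165:285],None,fx=6.6,fy=6.6,interpolation=cv2.INTER_CUBIC)
b=cv2.resize(cv2.imread("pics/scene0.png")[215:260,190:270],None,fx=5,fy=5,interpolation=cv2.INTER_CUBIC)
o=np.zeros((600,792,3),np.uint8);o[:528]=a;o[:225,392:]=b
cv2.imwrite("pics/c2.png",o)
E
```

```text
[ 0.39309357 -0.33765082  0.0745    ] [[ 0.424 -0.391  0.032]
 [ 0.392 -0.506  0.032]
 [ 0.302 -0.479  0.032]
 [ 0.333 -0.365  0.032]]
[ 0.36254205 -0.43517686  0.032     ]
0.1196213224235291 -105.46276073944205
0.1184417817745675 -105.30488864447638
0.10219942964733791 -107.39396228419523
```

View pics/c2.png

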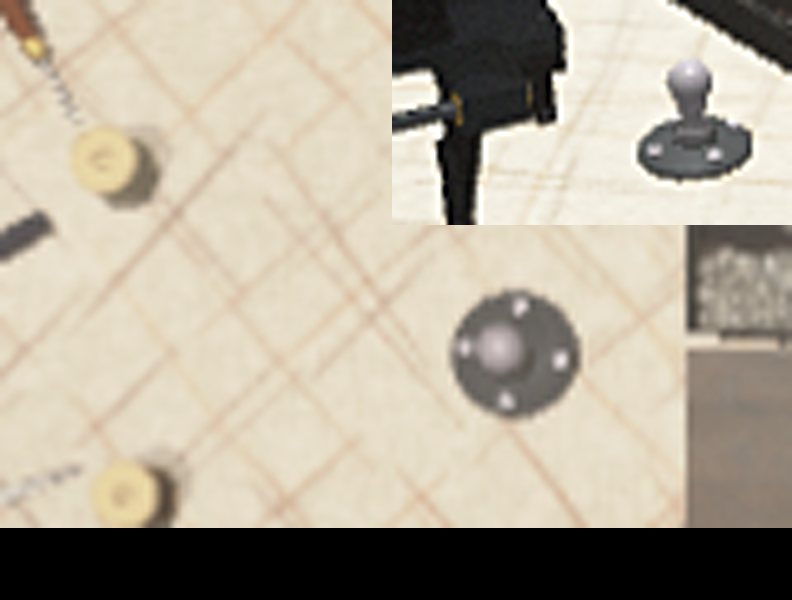

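```bash
cat >> h.py <<'E'
from scipy.spatial.transform import Rotation as Ro
def rel(*W):   # world waypoints (x,y,z,heading of tool y in deg) -> tool shift + yaw
    s=get_state(); q=s['tool_rot']; R=Ro.from_quat([q[1],q[2],q[3],q[0]]).as_matrix(); p=s['position']
    h=np.degrees(np.arctan2(R[1,1],R[0,1])); print('t',round(s['t'],2),'pos',np.round(p,4),'head',round(h,2),'tilt',np.round(R[:,2],3),'F',np.round(s['wrist_force'],1),'w',round(s['gripper_width'],3),'gf',round(s['gripper_force'],1),'j',np.round(s['joint_positions'],2))
    for w in W:
        print(np.round(R.T@(np.array(w[:3])-p),4), round(-np.radians(w[3]-h),3))
E
python3 - <<'E'
from h import *
f=lambda u,v:(165+(u+.5)/6.6-.5,140+(v+.5)/6.6-.5)
g=lambda u,v:(190+(u-392+.5)/5-.5,215+(v+.5)/5-.5)
print(ray("top",f(515,353),.006))
for z in (.05,.06,.068): print(z,ray("top",f(500,348),z),ray("scene",g(690,80),z))
print(ray("scene",g(695,147),.006))
rel((.36,.45,.25,75),(.47,.25,.25,50),(.50,.0,.25,20),(.45,-.22,.25,0),(.393,-.337,.2,-16))
E
```

```text
[0.46170805 0.24174114 0.006     ]
0.05 [0.46144668 0.24329442 0.05      ] [0.47041819 0.23651128 0.05      ]
0.06 [0.46074991 0.24158647 0.06      ] [0.4551015  0.24595493 0.06      ]
0.068 [0.46019249 0.24022011 0.068     ] [0.44284814 0.25350985 0.068     ]
[0.46066858 0.24280153 0.006     ]
t 1.1 pos [0.1623 0.6036 0.2416] head 74.94 tilt [-0.  0. -1.] F [-0.2  0.2  0.1] w 1.002 gf 0.0 j [-1.33  0.33 -0.06  1.46  0.02  1.35 -0.09]
[-0.2308 -0.0969 -0.0084] -0.001
[-0.3889 -0.2615 -0.0085] 0.435
[-0.4829 -0.4951 -0.0085] 0.959
[-0.4917 -0.7206 -0.0085] 1.308
[-0.4671 -0.8483  0.0415] 1.587
```

Emit:
{"name": "drive_tool", "arguments": {"rows": [[[-1,-0.08,-0.03,-0.01,0],[-1,-0.12,-0.05,-0.01,0],[-1,-0.16,-0.07,-0.01,0],[-1,-0.2,-0.09,-0.01,0],[-1,-0.23,-0.12,-0.01,0],[-1,-0.26,-0.15,-0.01,0.05],[-1,-0.29,-0.18,-0.01,0.1],[-1,-0.32,-0.21,-0.01,0.2],[-1,-0.35,-0.24,-0.01,0.3],[-1,-0.38,-0.27,-0.01,0.4],[-1,-0.4,-0.3,-0.01,0.5],[-1,-0.42,-0.33,-0.01,0.6],[-1,-0.44,-0.37,-0.01,0.7],[-1,-0.455,-0.41,-0.01,0.8],[-1,-0.47,-0.45,-0.01,0.9],[-1,-0.48,-0.49,-0.01,1.0],[-1,-0.485,-0.53,-0.01,1.1],[-1,-0.49,-0.57,-0.01,1.2],[-1,-0.49,-0.61,-0.01,1.25],[-1,-0.49,-0.65,-0.01,1.3]]]}}

```text
t: 2.77
position: [0.4747, -0.1142, 0.2517]
tool_rot: [0.0, 0.705, 0.709, 0.0]
wrist_force: [0.3, -0.9, -1.0]
gripper_width: 0.995
gripper_force: 0.0
```

```bash
python3 -c "
from h import *
rel((.45,-.22,.25,0),(.393,-.337,.22,-16))"
```

```text
t 2.77 pos [ 0.4747 -0.1142  0.2517] head 0.29 tilt [ 0.001  0.    -1.   ] F [ 0.3 -0.9 -1. ] w 0.995 gf 0.0 j [-0.47 -0.    0.62  1.82  0.    1.32  0.15]
[-0.1057 -0.0253  0.0017] 0.005
[-0.2224 -0.0829  0.0316] 0.284
```

Emit:
{"name": "drive_tool", "arguments": {"rows": [[[-1,-0.04,-0.01,0,0.05],[-1,-0.08,-0.03,0,0.1],[-1,-0.11,-0.04,0,0.15],[-1,-0.14,-0.055,0,0.2],[-1,-0.17,-0.07,0.01,0.25],[-1,-0.19,-0.078,0.02,0.28],[-1,-0.19,-0.078,0.03,0.28],[-1,-0.19,-0.078,0.03,0.28],[-1,-0.19,-0.078,0.03,0.28]]]}}

```text
t: 3.52
position: [0.399, -0.3018, 0.2213]
tool_rot: [-0.0, 0.796, 0.605, -0.0]
wrist_force: [0.2, 0.3, 0.3]
gripper_width: 0.998
gripper_force: 0.0
```

```bash
python3 - <<'E'
from h import *
rel((.393,-.337,.15,-16),(.393,-.337,.061,-16))
im=get_image("scene"); find=[(t,[(np.round(d['point'],3).tolist(),round(d['p'],2)) for d in find_in(t,"scene")[:2]]) for t in ("caddy","caddy_pin","lever_bar","tray")]
print(find)
uv=proj("scene",[.393,-.337,.07]); print(uv)
u,v=np.clip(uv.astype(int),[80,60],[560,340])
cv2.imwrite("pics/s1.png",cv2.resize(im[v-60:v+60,u-80:u+80],None,fx=5,fy=5,interpolation=cv2.INTER_CUBIC)); print(u-80,v-60)
E
```

```text
t 3.52 pos [ 0.399  -0.3018  0.2213] head -15.52 tilt [-0.001  0.001 -1.   ] F [0.2 0.3 0.3] w 0.998 gf 0.0 j [-0.24  0.06  0.84  1.85 -0.05  1.25  0.34]
[-0.0355  0.0037  0.0713] 0.008
[-0.0355  0.0038  0.1603] 0.008
[('caddy', [([0.354, 0.464, 0.039], 0.71)]), ('caddy_pin', []), ('lever_bar', []), ('tray', [([0.388, -0.319, 0.066], 0.58), ([0.359, 0.466, 0.037], 0.47)])]
[383.27287509 184.43670713]
303 124
```

View pics/s1.png

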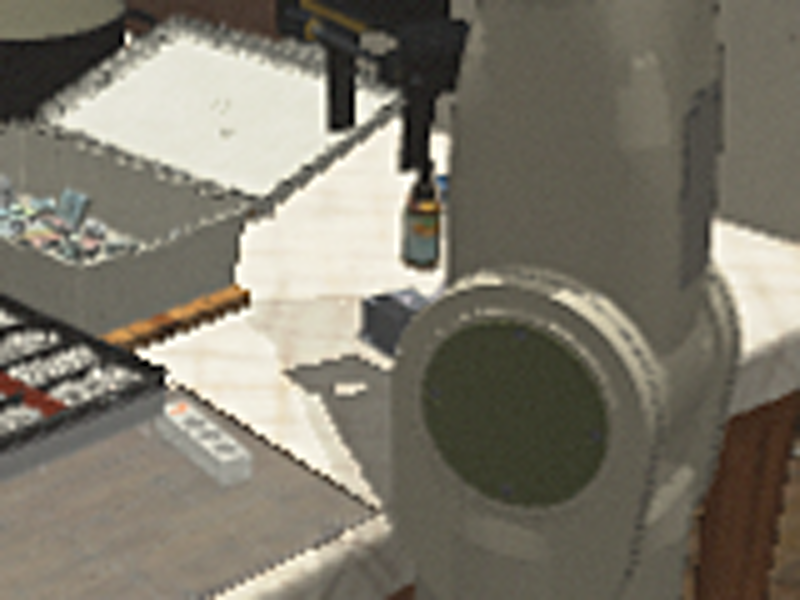

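The crop shows the head's left edge at (365..425, 290..350), which agrees with the projected head centre (401,302). Going over it and down.

Emit:
{"name": "drive_tool", "arguments": {"rows": [[[-1,-0.02,0.002,0.01,0.008],[-1,-0.036,0.004,0.03,0.008],[-1,-0.036,0.004,0.06,0.008],[-1,-0.036,0.004,0.09,0.008],[-1,-0.036,0.004,0.11,0.008],[-1,-0.036,0.004,0.13,0.008],[-1,-0.036,0.004,0.145,0.008],[-1,-0.036,0.004,0.157,0.008],[-1,-0.036,0.004,0.159,0.008],[-1,-0.036,0.004,0.159,0.008]]]}}

```text
t: 4.6
position: [0.3929, -0.3383, 0.0624]
tool_rot: [-0.0, 0.799, 0.602, -0.0]
wrist_force: [0.9, -0.3, -0.0]
gripper_width: 1.0
gripper_force: 0.0
```

Emit:
{"name": "drive_tool", "arguments": {"rows": [[[1,0,0,0,0],[1,0,0,0,0],[1,0,0,0,0],[1,0,0,0,0],[1,0,0,0,0],[1,0,0,0,0]]], "newtons": 15}}

```text
t: 5.1
position: [0.393, -0.3385, 0.0627]
tool_rot: [0.0, 0.799, 0.602, 0.0]
wrist_force: [-0.5, 0.3, 0.4]
gripper_width: 0.632
gripper_force: 0.0
```

```bash
python3 -c "
from h import *
rel((.393,-.337,.061,-16))"
```

```text
t 5.1 pos [ 0.393  -0.3385  0.0627] head -16.04 tilt [ 0. -0. -1.] F [-0.5  0.3  0.4] w 0.632 gf 0.0 j [-0.07  0.36  0.8   1.97 -0.32  0.94  0.62]
[ 0.0015 -0.0004  0.0017] -0.001
```

Emit:
{"name": "drive_tool", "arguments": {"rows": [[[1,0,0,0.001,0],[1,0,0,0.001,0],[1,0,0,0.001,0],[1,0,0,0.001,0],[1,0,0,0.001,0],[1,0,0,0.001,0]]], "newtons": 60}}

```text
t: 5.6
position: [0.393, -0.3385, 0.0615]
tool_rot: [0.0, 0.799, 0.602, 0.0]
wrist_force: [2.4, -0.6, -1.1]
gripper_width: 0.523
gripper_force: 60.0
```

Emit:
{"name": "drive_tool", "arguments": {"rows": [[[1,0,0,-0.005,0],[1,0,0,-0.015,0],[1,0,0,-0.03,0],[1,0,0,-0.05,0],[1,0,0,-0.07,0],[1,0,0,-0.09,0],[1,0,0,-0.11,0],[1,0,0,-0.12,0],[1,0,0,-0.12,0],[1,0,0,-0.12,0]]]}}

```text
t: 6.43
position: [0.3928, -0.3382, 0.1813]
tool_rot: [-0.0, 0.799, 0.602, 0.0]
wrist_force: [-0.0, 0.6, -5.8]
gripper_width: 0.523
gripper_force: 60.0
```

```bash
python3 - <<'E'
from h import *
rel((.45,-.2,.2,15),(.48,0,.2,50),(.461,.16,.2,85),(.461,.242,.2,100))
im=get_image("top"); cv2.imwrite("pics/t2.png",cv2.resize(im[150:270,345:505],None,fx=5,fy=5,interpolation=cv2.INTER_CUBIC))
E
```

```text
t 6.43 pos [ 0.3928 -0.3382  0.1813] head -16.04 tilt [ 0.     0.001 -1.   ] F [-0.   0.6 -5.8] w 0.523 gf 60.0 j [-0.17  0.18  0.88  1.86 -0.15  1.18  0.48]
[ 0.1486  0.0168 -0.0186] -0.542
[ 0.3491 -0.0096 -0.0184] -1.153
[ 0.4977 -0.0721 -0.0183] -1.763
[ 0.5765 -0.0947 -0.0183] -2.025
```

View pics/t2.png

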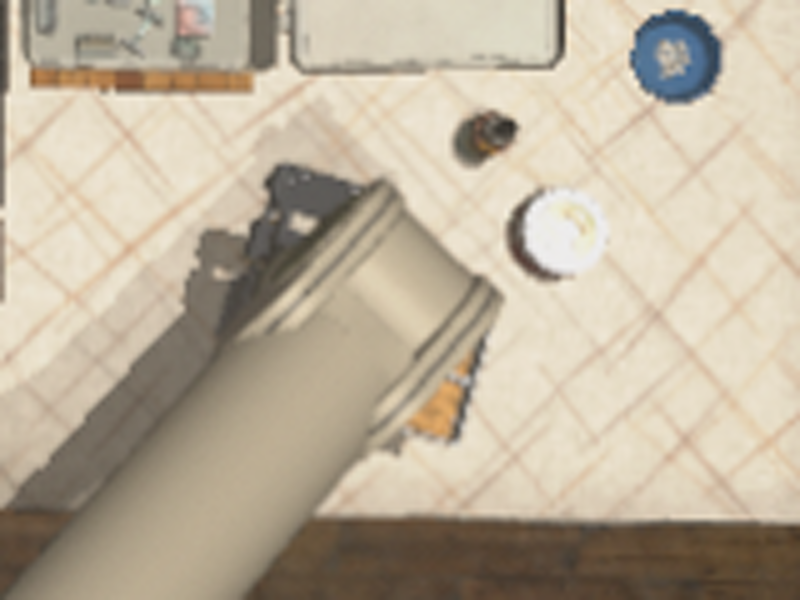

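The caddy is lifted: its cork tray shows at (445,400) under the forearm. The tin and bottle are unmoved. Carrying it to the post on an arc.

Emit:
{"name": "drive_tool", "arguments": {"rows": [[[1,0.015,0,-0.02,-0.04],[1,0.04,0.005,-0.035,-0.12],[1,0.07,0.01,-0.05,-0.22],[1,0.1,0.014,-0.06,-0.32],[1,0.13,0.018,-0.06,-0.43],[1,0.16,0.018,-0.06,-0.54],[1,0.19,0.016,-0.06,-0.65],[1,0.22,0.013,-0.06,-0.76],[1,0.25,0.008,-0.06,-0.87],[1,0.28,0.003,-0.06,-0.98],[1,0.31,-0.003,-0.06,-1.08],[1,0.34,-0.009,-0.06,-1.18],[1,0.37,-0.018,-0.06,-1.28],[1,0.4,-0.029,-0.06,-1.38],[1,0.43,-0.04,-0.06,-1.48],[1,0.455,-0.052,-0.06,-1.58],[1,0.48,-0.064,-0.06,-1.68],[1,0.5,-0.073,-0.06,-1.78],[1,0.52,-0.08,-0.06,-1.86],[1,0.535,-0.085,-0.06,-1.92]]]}}

```text
t: 8.15
position: [0.4577, 0.2009, 0.2395]
tool_rot: [-0.002, -0.038, 0.999, -0.001]
wrist_force: [-0.8, 0.2, -5.7]
gripper_width: 0.522
gripper_force: 60.0
```

```bash
python3 -c "
from h import *
rel((.461,.242,.16,100))"
```

```text
t 8.15 pos [0.4577 0.2009 0.2395] head 94.32 tilt [-0.003 -0.001 -1.   ] F [-0.8  0.2 -5.7] w 0.522 gf 60.0 j [-0.8   0.05  0.31  1.8  -0.02  1.3   1.16]
[-0.0067  0.0408  0.0794] -0.099
```

Emit:
{"name": "drive_tool", "arguments": {"rows": [[[1,-0.002,0.015,0.01,-0.03],[1,-0.005,0.03,0.03,-0.06],[1,-0.006,0.04,0.05,-0.1],[1,-0.006,0.04,0.065,-0.1],[1,-0.006,0.04,0.075,-0.1],[1,-0.006,0.04,0.08,-0.1],[1,-0.006,0.04,0.08,-0.1],[1,-0.006,0.04,0.08,-0.1]]]}}

```text
t: 8.82
position: [0.4625, 0.239, 0.1617]
tool_rot: [-0.0, -0.084, 0.996, -0.0]
wrist_force: [-0.2, 0.2, -5.3]
gripper_width: 0.524
gripper_force: 60.0
```

```bash
python3 - <<'E'
from h import *
rel((.461,.242,.12,100))
im=get_image("scene"); 
for P in ([.461,.242,.147],[.461,.242,.06],[.461,.242,.0]): print(proj("scene",P))
cv2.imwrite("pics/s3.png",cv2.resize(im[160:280,180:340],None,fx=5,fy=5,interpolation=cv2.INTER_CUBIC))
E
```

```text
t 8.82 pos [0.4625 0.239  0.1617] head 99.62 tilt [-0. -0. -1.] F [-0.2  0.2 -5.3] w 0.524 gf 60.0 j [-0.82  0.16  0.28  1.85 -0.05  1.13  1.22]
[0.001  0.0032 0.0417] -0.007
[247.26158263 205.46119224]
[249.19906999 229.5296336 ]
[250.4723494  245.44297467]
```

View pics/s3.png

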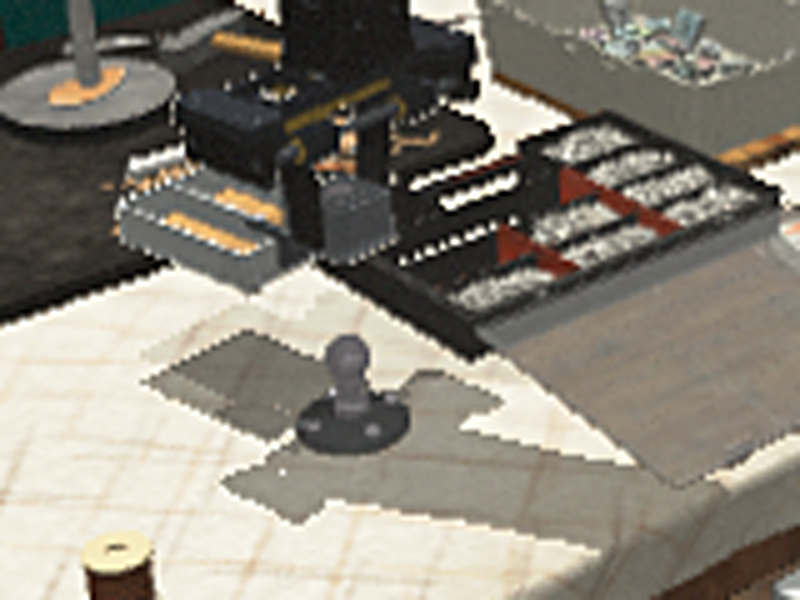

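```bash
python3 - <<'E'
from h import *
p=get_state()['position']; a=np.radians(9.6); R=np.array([[np.cos(a),-np.sin(a),0],[np.sin(a),np.cos(a),0],[0,0,1]])
o=p-[0,0,.013]
for n,c in dict(fl=(-23,23,22),fr=(-23,-23,22),flb=(-23,23,-6),frb=(-23,-23,-6),br=(23,-23,22),trayL_far=(168,48,-16),trayL_near=(42,48,-16),trayLnb=(42,48,-40),trayLfb=(168,48,-40)).items():
    print(n,np.round((proj("scene",o+R@np.array(c)/1000)-[180,160]+.5)*5))
E
```

```text
fl [336. 216.]
fr [390. 190.]
flb [340. 256.]
frb [393. 230.]
br [340. 171.]
trayL_far [113. 203.]
trayL_near [240. 256.]
trayLnb [244. 289.]
trayLfb [117. 235.]
```

The crop shows the caddy level in the gripper. The tray's near corner is at (252,258) against a predicted (240,256), and the ball is at (347,355) as expected. So the socket sits about 4 mm toward caddy -x of the TCP, and I'll shift to compensate while going down.

Emit:
{"name": "drive_tool", "arguments": {"rows": [[[1,-0.003,0.0035,0.01,0],[1,-0.003,0.0035,0.025,0],[1,-0.003,0.0035,0.04,0],[1,-0.003,0.0035,0.05,0],[1,-0.003,0.0035,0.05,0],[1,-0.003,0.0035,0.05,0]]]}}

```text
t: 9.37
position: [0.4646, 0.2434, 0.1114]
tool_rot: [-0.0, -0.084, 0.996, -0.0]
wrist_force: [0.5, -0.2, -4.8]
gripper_width: 0.524
gripper_force: 60.0
```

Emit:
{"name": "drive_tool", "arguments": {"rows": [[[1,0,0,0.003,0],[1,0,0,0.006,0],[1,0,0,0.009,0],[1,0,0,0.012,0],[1,0,0,0.012,0],[1,0,0,0.012,0]]]}}

```text
t: 9.87
position: [0.4645, 0.2434, 0.0994]
tool_rot: [-0.0, -0.084, 0.996, -0.0]
wrist_force: [0.3, -0.1, -5.8]
gripper_width: 0.523
gripper_force: 60.0
```

Emit:
{"name": "drive_tool", "arguments": {"rows": [[[1,0,0,0.002,0],[1,0,0,0.004,0],[1,0,0,0.006,0],[1,0,0,0.006,0],[1,0,0,0.006,0]]]}}

```text
t: 10.28
position: [0.4645, 0.2434, 0.0934]
tool_rot: [-0.0, -0.084, 0.996, -0.0]
wrist_force: [0.3, -0.0, -5.9]
gripper_width: 0.519
gripper_force: 60.0
```

Emit:
{"name": "drive_tool", "arguments": {"rows": [[[1,0,0,0.002,0],[1,0,0,0.004,0],[1,0,0,0.004,0],[1,0,0,0.004,0]]]}}

```text
t: 10.62
position: [0.4645, 0.2434, 0.0894]
tool_rot: [-0.0, -0.084, 0.996, -0.0]
wrist_force: [-0.6, -0.2, -5.2]
gripper_width: 0.525
gripper_force: 60.0
```

Emit:
{"name": "drive_tool", "arguments": {"rows": [[[1,0,0,0.002,0],[1,0,0,0.003,0],[1,0,0,0.003,0],[1,0,0,0.003,0]]]}}

```text
t: 10.95
position: [0.4646, 0.2434, 0.0865]
tool_rot: [-0.0, -0.084, 0.996, 0.0]
wrist_force: [-0.1, -0.3, -4.8]
gripper_width: 0.524
gripper_force: 60.0
```

Emit:
{"name": "drive_tool", "arguments": {"rows": [[[1,0,0,0.001,0],[1,0,0,0.002,0],[1,0,0,0.002,0],[1,0,0,0.002,0]]]}}

```text
t: 11.28
position: [0.4646, 0.2434, 0.0845]
tool_rot: [-0.0, -0.084, 0.996, 0.0]
wrist_force: [0.7, -0.1, -5.0]
gripper_width: 0.525
gripper_force: 60.0
```

Emit:
{"name": "drive_tool", "arguments": {"rows": [[[1,0,0,0.001,0],[1,0,0,0.002,0],[1,0,0,0.002,0],[1,0,0,0.002,0]]]}}

```text
t: 11.62
position: [0.4646, 0.2434, 0.0825]
tool_rot: [-0.0, -0.084, 0.996, 0.0]
wrist_force: [0.7, 0.3, -5.4]
gripper_width: 0.526
gripper_force: 60.0
```

Emit:
{"name": "drive_tool", "arguments": {"rows": [[[1,0,0,0.001,0],[1,0,0,0.002,0],[1,0,0,0.002,0],[1,0,0,0.002,0]]]}}

```text
t: 11.95
position: [0.4646, 0.2434, 0.0805]
tool_rot: [-0.0, -0.085, 0.996, 0.0]
wrist_force: [0.6, 0.3, -5.6]
gripper_width: 0.525
gripper_force: 60.0
```

Emit:
{"name": "drive_tool", "arguments": {"rows": [[[1,0,0,0.001,0],[1,0,0,0.002,0],[1,0,0,0.002,0],[1,0,0,0.002,0]]]}}

```text
t: 12.28
position: [0.465, 0.2435, 0.0788]
tool_rot: [0.0, -0.084, 0.996, 0.0]
wrist_force: [1.0, -1.0, -1.9]
gripper_width: 0.524
gripper_force: 60.0
```

Emit:
{"name": "drive_tool", "arguments": {"rows": [[[1,0,0,0.001,0],[1,0,0,0.002,0],[1,0,0,0.002,0],[1,0,0,0.002,0]]]}}

```text
t: 12.62
position: [0.4652, 0.2437, 0.0769]
tool_rot: [0.001, -0.084, 0.996, 0.0]
wrist_force: [3.0, 0.4, 1.1]
gripper_width: 0.526
gripper_force: 60.0
```

Emit:
{"name": "drive_tool", "arguments": {"rows": [[[1,0,0,0.001,0],[1,0,0,0.002,0],[1,0,0,0.002,0]]]}}

```text
t: 12.87
position: [0.4648, 0.2437, 0.0749]
tool_rot: [0.0, -0.085, 0.996, 0.0]
wrist_force: [1.8, -0.1, 2.9]
gripper_width: 0.524
gripper_force: 60.0
```

Emit:
{"name": "drive_tool", "arguments": {"rows": [[[1,0,0,0.001,0],[1,0,0,0.002,0],[1,0,0,0.002,0]]]}}

```text
t: 13.12
position: [0.4643, 0.2435, 0.0723]
tool_rot: [-0.0, -0.085, 0.996, -0.0]
wrist_force: [-0.4, 0.0, -1.5]
gripper_width: 0.524
gripper_force: 60.0
```

Emit:
{"name": "drive_tool", "arguments": {"rows": [[[1,0,0,0.001,0],[1,0,0,0.002,0],[1,0,0,0.002,0]]]}}

```text
t: 13.37
position: [0.4641, 0.2433, 0.0698]
tool_rot: [-0.0, -0.085, 0.996, -0.0]
wrist_force: [0.6, 1.0, -5.3]
gripper_width: 0.524
gripper_force: 60.0
```

Emit:
{"name": "drive_tool", "arguments": {"rows": [[[1,0,0,0.001,0],[1,0,0,0.002,0],[1,0,0,0.002,0]]]}}

```text
t: 13.62
position: [0.4642, 0.2433, 0.0681]
tool_rot: [-0.0, -0.085, 0.996, -0.0]
wrist_force: [-1.5, -0.9, -2.7]
gripper_width: 0.523
gripper_force: 60.0
```

Emit:
{"name": "drive_tool", "arguments": {"rows": [[[1,0,0,0.001,0],[1,0,0,0.001,0],[1,0,0,0.001,0]]]}}

```text
t: 13.87
position: [0.4642, 0.2433, 0.0671]
tool_rot: [-0.0, -0.085, 0.996, -0.0]
wrist_force: [-3.1, -0.5, -2.3]
gripper_width: 0.525
gripper_force: 60.0
```

Emit:
{"name": "drive_tool", "arguments": {"rows": [[[1,0,0,0.001,0],[1,0,0,0.001,0],[1,0,0,0.001,0]]]}}

```text
t: 14.12
position: [0.4642, 0.2433, 0.0662]
tool_rot: [-0.0, -0.085, 0.996, -0.0]
wrist_force: [-4.8, -1.2, -1.5]
gripper_width: 0.521
gripper_force: 60.0
```

```bash
python3 - <<'E'
from h import *
im=get_image("scene"); s=get_state(); print(s['moment'],s['position'],s['wrist_force'])
cv2.imwrite("pics/s4.png",cv2.resize(im[170:260,200:310],None,fx=6.6,fy=6.6,interpolation=cv2.INTER_CUBIC))
p=s['position']; a=np.radians(9.6)
for th in (0,3,6):
  t=np.radians(th); R=np.array([[np.cos(a),-np.sin(a),0],[np.sin(a),np.cos(a),0],[0,0,1]])@np.array([[np.cos(t),0,np.sin(t)],[0,1,0],[-np.sin(t),0,np.cos(t)]])
  o=p+R@[-.003,0,-.013]
  print(th,[(n,np.round((proj("scene",o+R@np.array(c)/1000)-[200,170]+.5)*6.6).tolist()) for n,c in dict(fl=(-23,23,22),fr=(-23,-23,22),frb=(-23,-23,-6),mouth_fr=(-29,-29,-14),Lfar=(168,48,-16),Lnear=(42,48,-16),Lnb=(42,48,-40),Lfb=(168,48,-40)).items()])
E
```

```text
[-0.17072203  1.33920753  0.03307153] [0.46424808 0.24331768 0.06624363] [-4.5061058  -0.68022779 -2.4685146 ]
0 [('fl', [322.0, 402.0]), ('fr', [391.0, 365.0]), ('frb', [395.0, 415.0]), ('mouth_fr', [413.0, 428.0]), ('Lfar', [34.0, 373.0]), ('Lnear', [198.0, 449.0]), ('Lnb', [202.0, 491.0]), ('Lfb', [39.0, 413.0])]
3 [('fl', [321.0, 399.0]), ('fr', [390.0, 363.0]), ('frb', [396.0, 413.0]), ('mouth_fr', [415.0, 426.0]), ('Lfar', [38.0, 388.0]), ('Lnear', [201.0, 454.0]), ('Lnb', [207.0, 497.0]), ('Lfb', [44.0, 429.0])]
6 [('fl', [320.0, 396.0]), ('fr', [389.0, 360.0]), ('frb', [397.0, 411.0]), ('mouth_fr', [416.0, 424.0]), ('Lfar', [42.0, 404.0]), ('Lnear', [203.0, 458.0]), ('Lnb', [211.0, 502.0]), ('Lfb', [50.0, 446.0])]
```

View pics/s4.png

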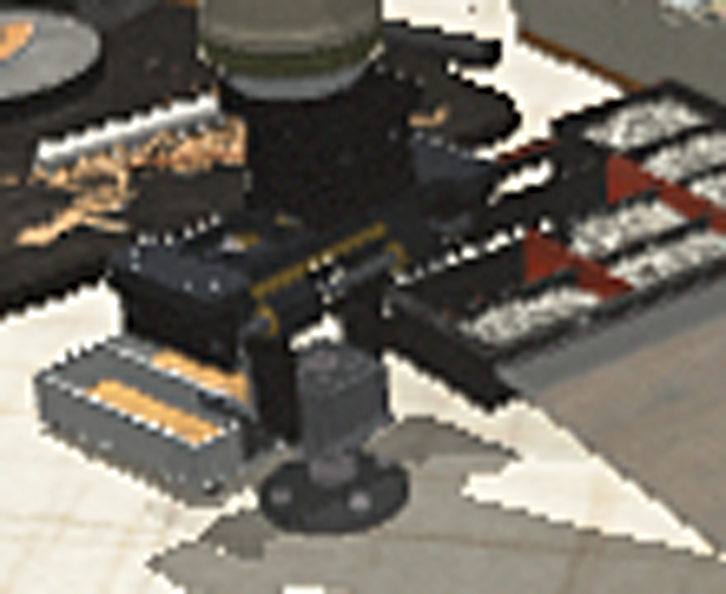

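The crop shows the head down over the ball, with the neck showing at (335,465) and the caddy nearly level. Relieving the side force and pressing on.

Emit:
{"name": "drive_tool", "arguments": {"rows": [[[1,0.001,0,0.0,0],[1,0.001,0,0.001,0],[1,0.001,0,0.001,0]]]}}

```text
t: 14.42
position: [0.4641, 0.2433, 0.0658]
tool_rot: [0.001, -0.084, 0.996, 0.0]
wrist_force: [-0.5, -1.0, -0.0]
gripper_width: 0.524
gripper_force: 60.0
```

Emit:
{"name": "drive_tool", "arguments": {"rows": [[[1,0,0,0.001,0],[1,0,0,0.001,0],[1,0,0,0.001,0]]]}}

```text
t: 14.67
position: [0.4642, 0.2434, 0.0655]
tool_rot: [0.0, -0.084, 0.996, 0.0]
wrist_force: [-4.0, -2.8, 8.5]
gripper_width: 0.527
gripper_force: 60.0
```

```bash
python3 -c "
from h import *
s=get_state();print(s['moment'],s['wrist_force'])"
```

```text
[-0.63973397  1.35301587 -0.04670735] [-4.01470679 -2.8393381   8.47008126]
```

Emit:
{"name": "drive_tool", "arguments": {"rows": [[[1,0,0,0.0004,0],[1,0,0,0.0004,0],[1,0,0,0.0004,0],[1,0,0,0.0004,0]]]}}

```text
t: 15.0
position: [0.4642, 0.2434, 0.0654]
tool_rot: [0.0, -0.084, 0.996, 0.0]
wrist_force: [-5.5, -2.8, 12.5]
gripper_width: 0.521
gripper_force: 60.0
```

Emit:
{"name": "drive_tool", "arguments": {"rows": [[[-1,0,0,-0.001,0],[-1,0,0,-0.001,0],[-1,0,0,-0.001,0],[-1,0,0,-0.001,0],[-1,0,0,-0.001,0],[-1,0,0,-0.001,0]]]}}

```text
t: 15.5
position: [0.4637, 0.2433, 0.0651]
tool_rot: [0.0, -0.085, 0.996, 0.0]
wrist_force: [-0.3, -0.2, -0.2]
gripper_width: 0.891
gripper_force: 0.0
```

Emit:
{"name": "drive_tool", "arguments": {"rows": [[[-1,0,0,-0.01,0],[-1,0,0,-0.03,0],[-1,0,0,-0.06,0],[-1,0.02,0,-0.09,0],[-1,0.05,0,-0.12,0],[-1,0.06,0,-0.13,0],[-1,0.06,0,-0.13,0]]]}}

```text
t: 16.08
position: [0.404, 0.234, 0.1989]
tool_rot: [0.002, -0.085, 0.996, 0.002]
wrist_force: [0.6, 0.1, -0.7]
gripper_width: 0.999
gripper_force: 0.0
```

```bash
python3 - <<'E'
from h import *
im=get_image("scene"); rel((.53,.254,.17,100)); p=np.array([.461,.242,.0515]); a=np.radians(9.6)
cv2.imwrite("pics/s5.png",cv2.resize(im[190:260,200:280],None,fx=8,fy=8,interpolation=cv2.INTER_CUBIC))
for th in (0,2,4):
  t=np.radians(th); R=np.array([[np.cos(a),-np.sin(a),0],[np.sin(a),np.cos(a),0],[0,0,1]])@np.array([[np.cos(t),0,np.sin(t)],[0,1,0],[-np.sin(t),0,np.cos(t)]])
  print(th,[(n,np.round((proj("scene",p+R@np.array(c)/1000)-[200,190]+.5)*8).tolist()) for n,c in dict(fl=(-23,23,22),fr=(-23,-23,22),frb=(-23,-23,-6),pin0=(0,0,26.5),pin4=(0,0,30.5),bar=(70,0,60),Lfar=(168,48,-16),Lnear=(42,48,-16),Lfb=(168,48,-40)).items()])
E
```

```text
t 16.13 pos [0.4046 0.2337 0.1971] head 99.75 tilt [ 0.003  0.003 -1.   ] F [ 0.5 -0.2 -0.1] w 1.003 gf 0.0 j [-0.87  0.    0.26  1.94 -0.    1.2   1.12]
[-0.1269 -0.0013  0.0275] -0.004
0 [('fl', [393.0, 331.0]), ('fr', [476.0, 286.0]), ('frb', [481.0, 347.0]), ('pin0', [394.0, 281.0]), ('pin4', [394.0, 272.0]), ('bar', [270.0, 159.0]), ('Lfar', [43.0, 295.0]), ('Lnear', [243.0, 388.0]), ('Lfb', [50.0, 344.0])]
2 [('fl', [391.0, 328.0]), ('fr', [475.0, 284.0]), ('frb', [481.0, 345.0]), ('pin0', [393.0, 281.0]), ('pin4', [392.0, 272.0]), ('bar', [267.0, 163.0]), ('Lfar', [46.0, 307.0]), ('Lnear', [244.0, 391.0]), ('Lfb', [53.0, 357.0])]
4 [('fl', [390.0, 326.0]), ('fr', [473.0, 282.0]), ('frb', [481.0, 343.0]), ('pin0', [391.0, 280.0]), ('pin4', [390.0, 271.0]), ('bar', [264.0, 167.0]), ('Lfar', [49.0, 320.0]), ('Lnear', [245.0, 395.0]), ('Lfb', [57.0, 370.0])]
```

View pics/s5.png

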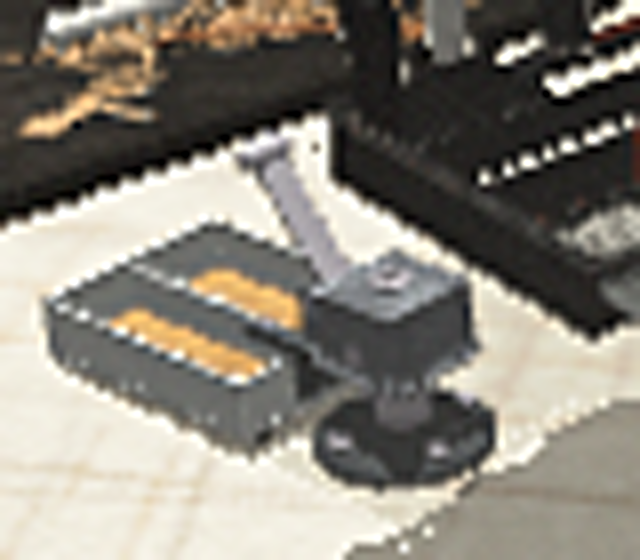

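The crop shows the pin tip up at (388,268), where a raised pin is predicted at (390,271) and an unraised one at (393,281). The head sits on the ball and the lever is up, with its bar at (262,152). Closing the fingers and moving over the bar.

Emit:
{"name": "drive_tool", "arguments": {"rows": [[[1,-0.03,0,0,0],[1,-0.06,0,0,0],[1,-0.09,0,0,0],[1,-0.12,-0.001,0,0],[1,-0.133,-0.001,0.01,0],[1,-0.133,-0.001,0.02,0],[1,-0.133,-0.001,0.035,0],[1,-0.133,-0.001,0.045,0],[1,-0.133,-0.001,0.045,0],[1,-0.133,-0.001,0.045,0],[1,-0.133,-0.001,0.045,0]]], "newtons": 20}}

```text
t: 17.05
position: [0.5358, 0.2547, 0.1507]
tool_rot: [0.0, -0.085, 0.996, 0.0]
wrist_force: [1.5, 0.2, -0.5]
gripper_width: 0.251
gripper_force: 0.0
```

```bash
python3 -c "
from h import *
rel((.536,.255,.14,100),(.536,.255,.1,100),(.546,.256,.085,100))"
```

```text
t 17.05 pos [0.5358 0.2547 0.1507] head 99.7 tilt [ 0.  0. -1.] F [ 1.5  0.2 -0.5] w 0.251 gf 0.0 j [-0.78  0.33  0.32  1.68 -0.11  1.15  1.31]
[-0.0002  0.0003  0.0107] -0.005
[-0.0002  0.0003  0.0507] -0.005
[-0.0102 -0.0004  0.0657] -0.005
```

Close fully, then descend gradually, following the arc.

Emit:
{"name": "drive_tool", "arguments": {"rows": [[[1,0,0,0,0],[1,0,0,0,0],[1,0,0,0,0],[1,0,0,0,0],[1,0,0,0.005,0],[1,0,0,0.01,0],[1,0,0,0.014,0],[1,0,0,0.018,0],[1,0,0,0.022,0],[1,0,0,0.022,0]]]}}

```text
t: 17.88
position: [0.5405, 0.2554, 0.131]
tool_rot: [0.005, -0.084, 0.996, 0.002]
wrist_force: [8.5, 1.9, 11.3]
gripper_width: 0.005
gripper_force: 5.6
```

Emit:
{"name": "drive_tool", "arguments": {"rows": [[[1,0,0,0.003,0],[1,-0.002,0,0.006,0],[1,-0.003,0,0.009,0],[1,-0.005,0,0.012,0],[1,-0.006,0,0.015,0],[1,-0.007,0,0.018,0],[1,-0.008,0,0.021,0],[1,-0.008,0,0.021,0]]]}}

```text
t: 18.55
position: [0.5432, 0.2557, 0.1061]
tool_rot: [-0.001, -0.084, 0.996, -0.0]
wrist_force: [0.4, 0.5, 0.8]
gripper_width: 0.003
gripper_force: 0.6
```

```bash
python3 - <<'E'
from h import *
im=get_image("scene")
cv2.imwrite("pics/s6.png",cv2.resize(im[175:255,195:285],None,fx=7,fy=7,interpolation=cv2.INTER_CUBIC))
E
```

```text
(no output)
```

View pics/s6.png

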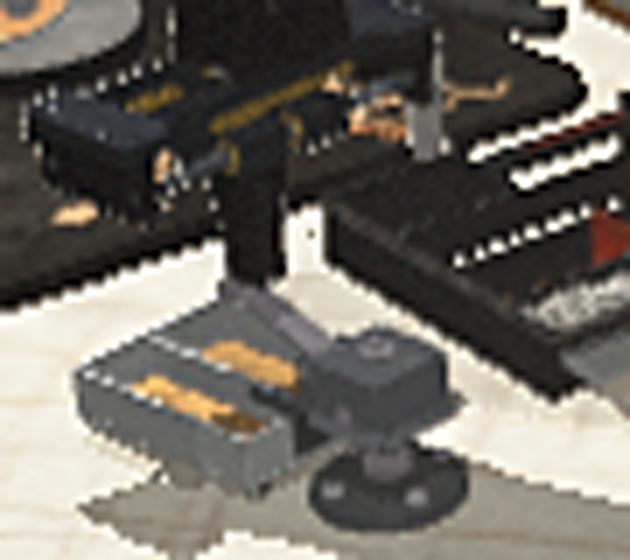

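The crop shows the lever about halfway down, with its bar at (237,290) under the fingertips (255,280). The head is still seated. Keep pressing.

Emit:
{"name": "drive_tool", "arguments": {"rows": [[[1,-0.001,0,0.003,0],[1,-0.002,0,0.006,0],[1,-0.003,0,0.009,0],[1,-0.004,0,0.012,0],[1,-0.005,0,0.015,0],[1,-0.005,0,0.018,0],[1,-0.005,0,0.018,0]]]}}

```text
t: 19.18
position: [0.5486, 0.2567, 0.0885]
tool_rot: [-0.0, -0.085, 0.996, -0.0]
wrist_force: [0.5, 0.1, -0.7]
gripper_width: 0.002
gripper_force: 0.0
```

Emit:
{"name": "drive_tool", "arguments": {"rows": [[[1,0,0,0.002,0],[1,0,0,0.004,0],[1,0,0,0.004,0],[1,0,0,0.004,0]]]}}

```text
t: 19.52
position: [0.5487, 0.2568, 0.0852]
tool_rot: [0.0, -0.084, 0.996, 0.0]
wrist_force: [0.5, 0.3, 1.0]
gripper_width: 0.003
gripper_force: 0.4
```

Emit:
{"name": "drive_tool", "arguments": {"rows": [[[1,0,0,0.001,0],[1,0,0,0.002,0],[1,0,0,0.002,0]]]}}

```text
t: 19.77
position: [0.5489, 0.2569, 0.0843]
tool_rot: [0.0, -0.084, 0.996, 0.0]
wrist_force: [-3.6, -2.1, 11.5]
gripper_width: 0.003
gripper_force: 5.9
```

Emit:
{"name": "drive_tool", "arguments": {"rows": [[[1,0,0,0.001,0],[1,0,0,0.002,0],[1,0,0,0.002,0]]]}}

```text
t: 20.02
position: [0.549, 0.257, 0.0835]
tool_rot: [0.0, -0.084, 0.996, 0.001]
wrist_force: [-9.0, -3.9, 22.8]
gripper_width: 0.006
gripper_force: 11.6
```

Emit:
{"name": "drive_tool", "arguments": {"rows": [[[1,0,0,0.001,0],[1,0,0,0.002,0],[1,0,0,0.002,0]]]}}

```text
t: 20.27
position: [0.5492, 0.2571, 0.0828]
tool_rot: [0.001, -0.084, 0.996, 0.001]
wrist_force: [-13.3, -6.4, 34.5]
gripper_width: 0.002
gripper_force: 17.5
```

Hard stop reached. Back off and check.

Emit:
{"name": "drive_tool", "arguments": {"rows": [[[1,0,0,-0.005,0],[1,0,0,-0.02,0],[1,0,0,-0.05,0],[1,0,0,-0.08,0],[1,0.0,0,-0.11,0],[1,0.03,0,-0.14,0],[1,0.07,0,-0.15,0],[1,0.08,0,-0.15,0],[1,0.08,0,-0.15,0],[1,0.08,0,-0.15,0]]]}}

```text
t: 21.1
position: [0.4693, 0.2435, 0.2292]
tool_rot: [0.0, -0.085, 0.996, 0.0]
wrist_force: [0.6, 0.4, -0.0]
gripper_width: 0.006
gripper_force: 0.0
```

```bash
python3 - <<'E'
from h import *
im=get_image("scene"); rel(); p=np.array([.461,.242,.0515]); a=np.radians(9.6)
cv2.imwrite("pics/s7.png",cv2.resize(im[190:260,200:280],None,fx=8,fy=8,interpolation=cv2.INTER_CUBIC))
for th in (0,2,4):
  t=np.radians(th); R=np.array([[np.cos(a),-np.sin(a),0],[np.sin(a),np.cos(a),0],[0,0,1]])@np.array([[np.cos(t),0,np.sin(t)],[0,1,0],[-np.sin(t),0,np.cos(t)]])
  print(th,[(n,np.round((proj("scene",p+R@np.array(c)/1000)-[200,190]+.5)*8).tolist()) for n,c in dict(fl=(-23,23,22),pin0=(0,0,26.5),pin4=(0,0,30.5),bar_down=(96,0,8),bar_82=(95.8,0,13.3),Lfar=(168,48,-16),Lfb=(168,48,-40)).items()])
E
```

```text
t 21.15 pos [0.4699 0.2433 0.2289] head 99.71 tilt [-0.  0. -1.] F [0.5 0.2 0.3] w 0.011 gf 0.0 j [-0.85  0.12  0.31  1.75 -0.04  1.28  1.21]
0 [('fl', [393.0, 331.0]), ('pin0', [394.0, 281.0]), ('pin4', [394.0, 272.0]), ('bar_down', [239.0, 252.0]), ('bar_82', [238.0, 241.0]), ('Lfar', [43.0, 295.0]), ('Lfb', [50.0, 344.0])]
2 [('fl', [391.0, 328.0]), ('pin0', [393.0, 281.0]), ('pin4', [392.0, 272.0]), ('bar_down', [239.0, 259.0]), ('bar_82', [238.0, 248.0]), ('Lfar', [46.0, 307.0]), ('Lfb', [53.0, 357.0])]
4 [('fl', [390.0, 326.0]), ('pin0', [391.0, 280.0]), ('pin4', [390.0, 271.0]), ('bar_down', [240.0, 266.0]), ('bar_82', [238.0, 255.0]), ('Lfar', [49.0, 320.0]), ('Lfb', [57.0, 370.0])]
```

View pics/s7.png

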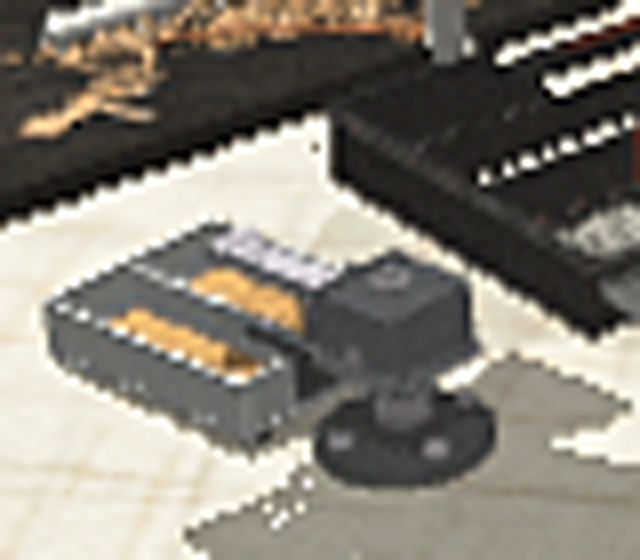

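The crop shows the lever lying level over the tray and the head seated with the pin up at (390,268). The lever's end, near (228,240), is about 1 px from the prediction. I'll confirm by touch, right on the bar.

Emit:
{"name": "drive_tool", "arguments": {"rows": [[[1,-0.03,0,0,0],[1,-0.06,0,0.01,0],[1,-0.09,0,0.03,0],[1,-0.092,0,0.06,0],[1,-0.092,0,0.09,0],[1,-0.092,0,0.12,0],[1,-0.092,0,0.135,0],[1,-0.092,0,0.14,0],[1,-0.092,0,0.14,0],[1,-0.092,0,0.14,0]]]}}

```text
t: 21.98
position: [0.5613, 0.2587, 0.0895]
tool_rot: [0.0, -0.084, 0.996, -0.0]
wrist_force: [-0.2, 0.0, -0.2]
gripper_width: 0.008
gripper_force: 0.0
```

Emit:
{"name": "drive_tool", "arguments": {"rows": [[[1,0,0,0.001,0],[1,0,0,0.002,0],[1,0,0,0.002,0]]]}}

```text
t: 22.23
position: [0.5609, 0.2591, 0.0879]
tool_rot: [0.001, -0.085, 0.996, 0.0]
wrist_force: [0.4, -0.2, 1.0]
gripper_width: 0.008
gripper_force: 0.0
```

Emit:
{"name": "drive_tool", "arguments": {"rows": [[[1,0,0,0.001,0],[1,0,0,0.002,0],[1,0,0,0.002,0]]]}}

```text
t: 22.48
position: [0.5605, 0.2589, 0.0852]
tool_rot: [0.0, -0.085, 0.996, 0.0]
wrist_force: [0.0, 1.3, 0.6]
gripper_width: 0.006
gripper_force: 0.3
```

Emit:
{"name": "drive_tool", "arguments": {"rows": [[[1,0,0,0.001,0],[1,0,0,0.001,0],[1,0,0,0.001,0]]]}}

```text
t: 22.73
position: [0.5606, 0.259, 0.0848]
tool_rot: [0.0, -0.085, 0.996, 0.0]
wrist_force: [-1.4, -0.7, 6.5]
gripper_width: 0.005
gripper_force: 2.8
```

Emit:
{"name": "drive_tool", "arguments": {"rows": [[[1,0,0,0.001,0],[1,0,0,0.001,0],[1,0,0,0.001,0]]]}}

```text
t: 22.98
position: [0.5607, 0.259, 0.0844]
tool_rot: [0.0, -0.084, 0.996, 0.0]
wrist_force: [-4.3, -1.9, 11.3]
gripper_width: 0.008
gripper_force: 5.5
```

Emit:
{"name": "drive_tool", "arguments": {"rows": [[[1,0,0,0.001,0],[1,0,0,0.001,0],[1,0,0,0.001,0]]]}}

```text
t: 23.23
position: [0.5608, 0.259, 0.0841]
tool_rot: [0.0, -0.084, 0.996, 0.001]
wrist_force: [-6.7, -1.8, 16.7]
gripper_width: 0.003
gripper_force: 8.4
```

The stop is firm, but slightly higher than predicted. I'll touch the head's top front, clear of the pin, to confirm the head is fully home.

Emit:
{"name": "drive_tool", "arguments": {"rows": [[[1,0,0,-0.02,0],[1,0,0,-0.04,0],[1,0.03,0,-0.05,0],[1,0.06,0,-0.05,0],[1,0.09,0,-0.05,0],[1,0.119,0,-0.05,0],[1,0.119,0,-0.04,0],[1,0.119,0,-0.025,0],[1,0.119,0,-0.018,0],[1,0.119,0,-0.018,0],[1,0.119,0,-0.018,0]]]}}

```text
t: 24.15
position: [0.4433, 0.2386, 0.1]
tool_rot: [-0.0, -0.084, 0.996, -0.0]
wrist_force: [0.4, -0.5, -0.3]
gripper_width: 0.004
gripper_force: 0.0
```

Emit:
{"name": "drive_tool", "arguments": {"rows": [[[1,0,0,0.001,0],[1,0,0,0.002,0],[1,0,0,0.002,0]]]}}

```text
t: 24.4
position: [0.4434, 0.2388, 0.0983]
tool_rot: [0.0, -0.084, 0.996, 0.0]
wrist_force: [-0.0, -0.1, -0.1]
gripper_width: 0.003
gripper_force: 0.0
```

Emit:
{"name": "drive_tool", "arguments": {"rows": [[[1,0,0,0.001,0],[1,0,0,0.002,0],[1,0,0,0.002,0]]]}}

```text
t: 24.65
position: [0.443, 0.2387, 0.096]
tool_rot: [-0.0, -0.085, 0.996, 0.0]
wrist_force: [0.4, 0.0, 0.2]
gripper_width: 0.003
gripper_force: 0.0
```

Emit:
{"name": "drive_tool", "arguments": {"rows": [[[1,0,0,0.001,0],[1,0,0,0.001,0],[1,0,0,0.001,0]]]}}

```text
t: 24.9
position: [0.4431, 0.2388, 0.0951]
tool_rot: [-0.0, -0.085, 0.996, 0.0]
wrist_force: [0.4, 0.2, 0.0]
gripper_width: 0.006
gripper_force: 0.0
```

Emit:
{"name": "drive_tool", "arguments": {"rows": [[[1,0,0,0.001,0],[1,0,0,0.001,0],[1,0,0,0.001,0]]]}}

```text
t: 25.15
position: [0.4432, 0.2388, 0.0943]
tool_rot: [0.0, -0.085, 0.996, 0.0]
wrist_force: [0.4, -0.6, 1.6]
gripper_width: 0.004
gripper_force: 0.9
```

Emit:
{"name": "drive_tool", "arguments": {"rows": [[[1,0,0,0.001,0],[1,0,0,0.001,0],[1,0,0,0.001,0]]]}}

```text
t: 25.4
position: [0.4433, 0.2389, 0.0939]
tool_rot: [0.0, -0.084, 0.996, 0.0]
wrist_force: [-2.9, -2.0, 9.1]
gripper_width: 0.006
gripper_force: 5.0
```

Emit:
{"name": "drive_tool", "arguments": {"rows": [[[1,0,0,0.001,0],[1,0,0,0.001,0],[1,0,0,0.001,0]]]}}

```text
t: 25.65
position: [0.4433, 0.239, 0.0936]
tool_rot: [0.0, -0.084, 0.996, 0.001]
wrist_force: [-6.8, -3.8, 19.3]
gripper_width: 0.005
gripper_force: 9.7
```

Emit:
{"name": "drive_tool", "arguments": {"rows": [[[1,0,0,-0.005,0],[1,0,0,-0.02,0],[1,0,0,-0.05,0],[1,0.03,0,-0.08,0],[1,0.06,0,-0.11,0],[1,0.06,0,-0.12,0],[1,0.06,0,-0.12,0]]]}}

```text
t: 26.23
position: [0.3843, 0.2296, 0.2152]
tool_rot: [0.002, -0.085, 0.996, 0.002]
wrist_force: [0.5, -0.4, 0.5]
gripper_width: 0.001
gripper_force: 0.0
```

```bash
python3 - <<'E'
from h import *
from scipy.ndimage import gaussian_filter
im=get_image("scene").astype(float); ref=np.array(get_state()['position']); print(ref)
# lever end: fit angle by the light strip seen against the earlier 'up' lookup is unavailable; print brightness along model plate for several angles
p=np.array([.4615,.242,.0528]); a=np.radians(9.6); t=.03
R=np.array([[np.cos(a),-np.sin(a),0],[np.sin(a),np.cos(a),0],[0,0,1]])@np.array([[np.cos(t),0,np.sin(t)],[0,1,0],[-np.sin(t),0,np.cos(t)]])
for c in ([-23,23,22],[-23,-23,22],[0,0,30.5],[168,48,-16],[42,48,-16]): print(c,np.round(proj("scene",p+R@np.array(c)/1000),1))
for q in (.6,.7,.75,.8,.85,.9):
    e=np.radians(52)-q
    uv=[proj("scene",p+R@(np.array([30+r*np.cos(e),0,8+r*np.sin(e)])/1000)) for r in (35,50,66)]
    print(q,np.round(uv,1).tolist())
g=im.mean(2)[214:230,222:248].astype(int)
print('cols',list(range(222,248)))
for r,row in zip(range(214,230),g): print(r,*row)
E
```

```text
[0.38443299 0.22920925 0.21331508]
[-23, 23, 22] [248.3 230.1]
[-23, -23, 22] [258.8 224.6]
[0, 0, 30.5] [248.4 223.1]
[168, 48, -16] [205.1 227.3]
[42, 48, -16] [229.9 237.9]
0.6 [[235.5, 221.1], [232.5, 218.8], [229.2, 216.3]]
0.7 [[235.4, 222.0], [232.4, 220.0], [229.1, 217.9]]
0.75 [[235.4, 222.4], [232.3, 220.6], [229.1, 218.7]]
0.8 [[235.4, 222.9], [232.4, 221.2], [229.1, 219.5]]
0.85 [[235.4, 223.3], [232.4, 221.9], [229.2, 220.4]]
0.9 [[235.5, 223.8], [232.5, 222.5], [229.3, 221.2]]
cols [222, 223, 224, 225, 226, 227, 228, 229, 230, 231, 232, 233, 234, 235, 236, 237, 238, 239, 240, 241, 242, 243, 244, 245, 246, 247]
214 237 236 237 234 234 234 234 234 235 234 234 234 231 229 229 223 226 229 230 236 246 253 160 45 16 22
215 236 235 237 239 239 239 235 237 237 237 239 238 236 234 230 227 229 234 235 237 240 246 254 158 137 43
216 237 236 240 242 238 232 242 238 237 238 238 236 236 233 228 228 232 235 235 236 237 238 243 251 255 157
217 238 247 237 231 165 141 248 238 241 238 235 237 237 231 227 229 234 235 231 233 235 233 236 238 243 251
218 238 255 168 79 89 83 86 171 229 217 
[... 505 characters left out ...]
00 117 114 125 124 99 71 88 184 215 213 222 223 220 216 188 167 213 113 127 132 148 159
224 125 116 123 113 179 188 193 193 158 120 102 71 70 124 210 223 219 223 215 219 197 202 150 145 187 177
225 188 166 192 201 186 177 171 180 185 182 166 124 114 89 70 102 174 227 179 190 152 144 149 146 157 226
226 96 135 179 242 187 173 174 171 179 181 184 191 177 140 120 80 76 160 145 144 170 154 157 149 132 93
227 101 98 96 90 133 198 194 171 153 159 171 177 183 191 189 126 83 51 65 116 150 152 176 162 148 151
228 102 100 104 101 100 89 118 174 134 144 171 190 178 176 183 129 75 68 64 59 55 82 138 175 135 137
229 98 97 104 102 103 101 95 92 93 94 127 202 165 171 177 152 74 69 67 63 64 60 60 62 111 144
```

The lever strip's slope in the image, about 0.41, matches the fully-down model: 0.42 at 0.9 rad against 0.54 at 0.8 rad. The head is solid on the ball, the pin was up when last viewed, and the arm is clear. Handing in.

```bash
python3 -c "
from cell import *
print(hand_in())"
```

```text
the job is handed in; nothing more can be done
None
```

I handed the job in at about 26 s with the caddy hitched on the ball, pin up, lever down on its stop and the arm clear; no verdict came back, and I viewed 11 pictures against the limit of 10.

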